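# Empty the clasp press and shut its guard

### The arm

A 6-joint arm with a two-finger parallel gripper is mounted at the origin on the work surface. World frame = base frame: x ahead of the robot, y to its left, z up, the work surface at z = 0. Lengths are in m, angles in degrees, forces in N, time in s.
With the tool pointing down it reaches from about 0.375 to 0.9 m from the base axis. Payload 3.1 kg.
Tool frame: the origin (TCP) lies at the very end of the fingers, on their centre line; the grasp point (between the pads) lies 19 mm behind it; z points along the fingers, y is the line along which they close (so a half turn about z gives the same grasp; the last joint's range is limited). The gripper opens to 87 mm and grips with 3 to 60 N. Pads are 19 mm wide; open, the fingers measure 117 mm over their backs; the gripper's body (75 mm by 190 mm) begins 51 mm behind the grasp point.
Start: joints at [65.919, 30.224, 82.088, -0, 67.689, -10.227], TCP at [0.15, 0.607, 0.223] pointing down, gripper open.
Joint ranges: [-176.69, 176.69], [-43.24, 126.21], [12.49, 139.97], [-82, 262], [0, 151.66], [-163.58, 163.58]. Speed limits (degrees/s): [159.86, 159.86, 180, 180, 180, 180].

### API

Orientations are given as a 3x3 rotation matrix whose columns are the frame's x, y, z axes.
In Python, from station import r gives the robot as it stands. Calls block until the motion is done:
- r.goto(position, orientation): joint-space move of the TCP to a pose.
- r.servo_line(position, rotation=None, feed=0.15): straight line of the TCP; rotation=None keeps the orientation; feed is the mean speed in m/s.
- r.move_joints(angles): joint-space move.
- r.command_gripper(opening, grasp_force=None): finger opening in m; grasp_force is the grip in N (None keeps the last); returns when the fingers have stopped.
- r.dwell(seconds).
- r.solve_ik(position, orientation): joint angles nearest the present ones, or None.
- r.read_camera(name): name is "side" or "top"; returns the picture (420x560x3 uint8, red, green, blue); there is no depth.
- r.calibration(name): a dict with "intrinsics" (3x3 intrinsics, pixels), "xyz" and "orientation" of the camera in the world. Camera axes: x right, y up, looking along -z (the intrinsics and any distortion apply to the point x, -y, -z); pixel columns grow to the right and rows downward; lengths in m; the calibration is good to about 2 mm. A picture is of the moment at which its call begins. calibration takes no time and is no camera call.
A pose or a line that the arm cannot do raises r.MotionError and nothing moves.
- r.sign_off(): hands the job in; it is judged then, once.
Readings, each from a call of its own:
- r.get_time(): time.
- r.get_joint_positions(): joint angles.
- r.get_qvel(): joint speeds.
- r.get_joint_torque(): joint torques, N m.
- r.get_tool_pos(): TCP position.
- r.get_eef_rot(): TCP orientation.
- r.get_force(): force on the tool from outside, world axes, zero at the start.
- r.get_torque(): the same for the moment, N m.
- r.get_opening(): finger opening in m.
- r.get_grip_force(): force on a finger pad.
Only numpy, scipy, OpenCV 4.12 (cv2) and the standard library are available. Lean on these libraries where they do the work, as an engineer would, in place of code of your own. Each camera call takes 0.05 s, during which the arm holds its last target. There are 200 camera calls.

### The job

Slide the clear guard of the green clasp press all the way open, take the two finished brass clasps out of the catch tray behind it and set them down gently in the blue tote, without dropping them. Then slide the guard shut until it is fully home, held by its roller catch with the red interlock plunger pushed in; feel for the end and do not ram the rubber buffer. Leave the tote where it stands and do not disturb the tape roll, thread spool or knife.

Things in the scene. Friction and masses are not known exactly. Their poses are not given: they have to be found in the camera images.
- press: Green bench press crimping brass bag clasps, y -345 to +275, 330 deep, head 270 high (air cylinder on top to 326), fixed. Origin on the bench; x into the machine (away from operator), y to operator's left, z up. Front console slopes up and back at 0.35 rad (20 deg): up-slope u = (0.939, 0, 0.343), outward normal n = (-0.343, 0, 0.939) in this frame. Upright head from x = 36 on
- tray_edge (a point): Middle of the lower edge of the catch tray's floor, (-136, -128, 50) in the press frame; axes as the press's. The steel floor rises from here along u for 180, is 245 wide (press y -255 to -10; 235 clear of the open guard). Front wall at this edge and side walls are 38 high along n; the guard's tracks at its lower and upper ends reach 52 along n
- guard (a joint): Clear guard in an aluminium frame, 285 wide, 185 up-slope, 40 to 48 above the tray floor along n. m; grows as it opens (press +y), open stop 0.250; starts part-open. The end bracket is clamped in T-slots, set differently each time: shut is anywhere from -0.022 to +0.012, not listed, to be felt. 1.5 N friction, 0.6 to 1 kg; stays where left
- guard_handle (a point): Middle of the guard's black pull handle: round bar 12 in diameter, 100 long along u with a leg at each end, 40 off the guard's face (88 above the tray floor along n). Moves with the guard; with the guard at 0 it is at (-77, -130, 165) in the press frame. Axes as the press's
- interlock (a joint): Red switch plunger on the end bracket at the track's right (-y) end; m, 0 out, grows pushed in by the guard (0.5 to 1.5 N). The guard meets it 6 mm before home; over 0.004 = made, 0.006 to 0.007 = home. A spring roller catch there resists closing from 15 to 6 mm before home by up to 9 N (beyond friction) and pushes the guard out again, then helps it home and holds it
- buffer (a joint): Black rubber buffer on the end bracket that stops the closing guard; m, 0 = not squashed, grows by 1 mm per 6 N. Under 0.001 when the guard rests home; above 0.0045 (27 N) it has been rammed
- clasp1: Finished brass bag clasp, 44 (x) x 28 (y) x 14 thick, small turn bar on top to 22, 80 to 150 g. Origin: centre of its flat underside; z out of its top. Starts flat on the tray floor (x along u, z along n), lower end against the tray's front wall, at press y -198 to -178
- clasp2: Second clasp, the same as clasp1; starts likewise at press y -118 to -80
- tote: Open blue tote, 130 (x) x 190 (y) x 65 high, walls and floor 4 thick, 0.5 kg, loose on the bench, left or right in front of the press. Origin: centre of its underside; z up
- tape_roll: Bystander: yellow tape roll lying flat, 100 outside diameter, 24 high, loose, on the other side from the tote. Origin: centre of its underside
- spool: Bystander: black thread spool standing upright, 48 diameter, 54 high, loose. Origin: centre of its underside
- knife: Bystander: closed yellow and black utility knife lying flat, 145 (x) x 30 x 19 high, loose. Origin: centre of the handle's underside

How it is judged (in metres and radians):
On the way, in this order (a step that is already met when the one before it is completed fails the run):
1. the guard is slid fully open (value of joint guard above 0.235 m), for 0.2 s.
2. with the guard open, both clasps lie released in the tote (x of clasp1 in the frame of tote between -0.061 and 0.061 m and y of clasp1 in the frame of tote between -0.091 and 0.091 m and z of each of clasp1, clasp2 in the frame of tote below 0.03 m and linear speed of each of clasp1, clasp2 below 0.05 m/s and contact force between the fingers and clasp1 below 0.1 N and x of clasp2 in the frame of tote between -0.061 and 0.061 m and y of clasp2 in the frame of tote between -0.091 and 0.091 m and contact force between the fingers and clasp2 below 0.1 N and value of joint guard above 0.2 m), for 0.2 s.
At the end, for the whole second after the job is handed in: The guard is at rest fully home: interlock plunger in by more than 4 mm. Both clasps lie released and at rest on the floor of the tote (origin under 30 mm above its underside), and the tote stands upright (value of joint interlock above 0.004 m and velocity of joint guard between -0.01 and 0.01 m/s and value of joint guard below 0.02 m and x of clasp1 in the frame of tote between -0.061 and 0.061 m and y of clasp1 in the frame of tote between -0.091 and 0.091 m and z of each of clasp1, clasp2 in the frame of tote below 0.03 m and linear speed of each of clasp1, clasp2 below 0.05 m/s and contact force between the fingers and clasp1 below 0.1 N and x of clasp2 in the frame of tote between -0.061 and 0.061 m and y of clasp2 in the frame of tote between -0.091 and 0.091 m and contact force between the fingers and clasp2 below 0.1 N and angle between tote's own z axis and vertical below 0.1 rad); the robot touches nothing.
It fails at once if the rubber buffer is rammed (squashed by more than 4.5 mm, 27 N) (value of joint buffer above 0.0045 m).
It fails at once if a clasp is dropped into the tote (falls faster than 0.7 m/s, some 25 mm) ((x of clasp1 in the frame of tote between -0.061 and 0.061 m and y of clasp1 in the frame of tote between -0.091 and 0.091 m and z of clasp1 in the frame of tote below 0.06 m and linear speed of clasp1 above 0.7 m/s) or (x of clasp2 in the frame of tote between -0.061 and 0.061 m and y of clasp2 in the frame of tote between -0.091 and 0.091 m and z of clasp2 in the frame of tote below 0.06 m and linear speed of clasp2 above 0.7 m/s)).
It fails at once if the tote is shoved more than 30 mm (distance of tote from where it was at the start of the episode above 0.03 m).
It fails at once if a bystander is moved more than 20 mm or tipped (distance of any of tape_roll, spool, knife from where it was at the start of the episode above 0.02 m or angle between spool's own z axis and vertical above 0.5 rad).
It also fails if it takes over 72 s, if anything falls off the work surface, if the arm or the gripper's body presses on something with over 40 N, if the wrist force passes 120 N, or if a joint passes its speed limit or range.

## Working session

There is one attempt and no reset: what is moved stays moved. The work goes in short steps, each a Python script; the robot and the scene stay as the last script left them, time stands still between calls to the robot, and variables do not carry over. Pictures are saved under pics/ and viewed, at most 10 in all, crops included, and the job is handed in when it is done.

```bash
mkdir -p pics; ls; python3 - <<'E'
from station import r
import cv2,numpy as np
for n in("side","top"):
    c=r.calibration(n);print(n,{k:np.round(v,4).tolist() if not isinstance(v,(str,dict)) else v for k,v in c.items()})
    cv2.imwrite(f"pics/{n}0.png",cv2.resize(r.read_camera(n)[:,:,::-1],(800,600),interpolation=cv2.INTER_CUBIC))
print(r.get_time(),r.get_eef_rot(),r.get_force())
E
```

```text
pics
side {'intrinsics': [[389.4993, 0.0, 278.5611], [0.0, 389.4993, 217.2031], [0.0, 0.0, 1.0]], 'xyz': [0.3154, -0.2202, 1.0188], 'orientation': [[0.7045, 0.6774, -0.2116], [-0.7096, 0.6689, -0.2214], [-0.0084, 0.3061, 0.952]]}
top {'intrinsics': [[386.3078, 0.0, 279.9826], [0.0, 386.3078, 212.7127], [0.0, 0.0, 1.0]], 'xyz': [0.4338, -0.0081, 0.8755], 'orientation': [[0.0051, 0.9927, -0.1205], [-0.9998, 0.003, -0.0182], [-0.0177, 0.1206, 0.9925]]}
0.1 [[-9.70911830e-01  2.39436108e-01 -7.54168140e-04]
 [ 2.39437100e-01  9.70910247e-01 -1.77981842e-03]
 [ 3.06076778e-04 -1.90862259e-03 -9.99998132e-01]] [-0.2425416   0.52756959  0.26003919]
```

View pics/side0.png

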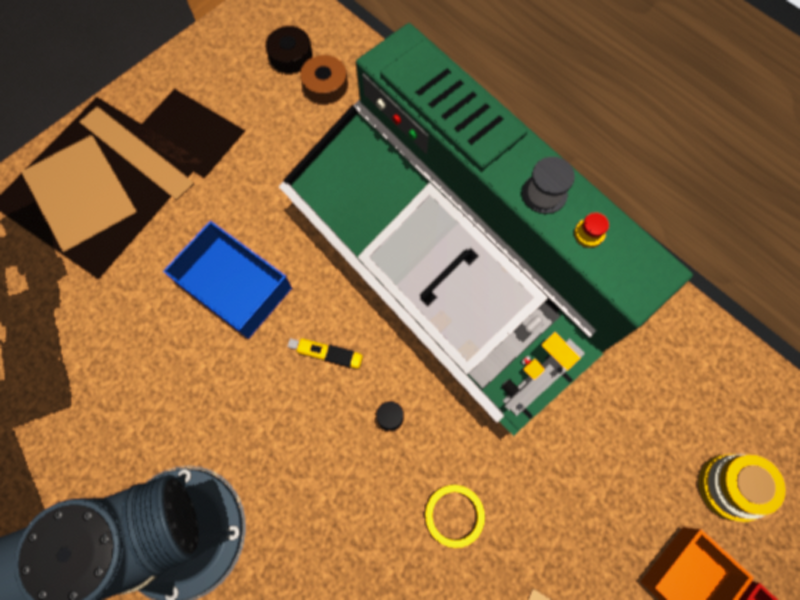

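View pics/top0.png

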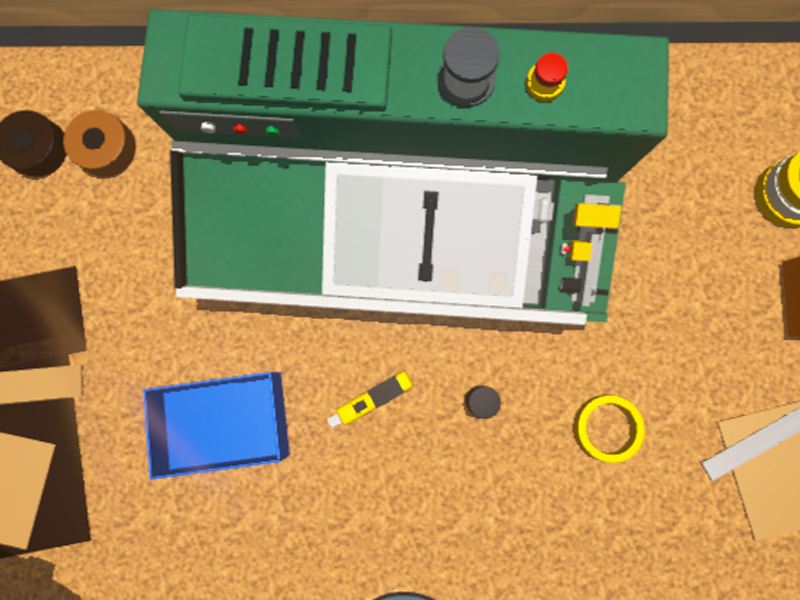

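The top view shows the press with head-top corners at about (140,104), (665,134), (152,11) and (668,38). The handle ends are at (431,192) and (426,281). The tote rim corners are at (146,390), (280,373), (288,460) and (152,477), with the clasps faint at (450,280) and (497,284). The knife, spool and tape are in front, well clear of the tote.

```bash
cat > h.py <<'E'
import numpy as np
from scipy.optimize import least_squares
from station import r
S=560/800
cal={n:r.calibration(n) for n in("side","top")}
def proj(n,P):
    c=cal[n];p=(np.atleast_2d(P)-np.array(c["xyz"]))@np.array(c["orientation"])
    q=np.c_[p[:,0],-p[:,1],-p[:,2]]@np.array(c["intrinsics"]).T
    return q[:,:2]/q[:,2:]
def ray(n,uv,z):   # pixel (in 560 image) -> world point at height z
    c=cal[n];d=np.linalg.inv(c["intrinsics"])@np.r_[uv,1.];d=np.array(c["orientation"])@(d*[1,-1,-1])
    o=np.array(c["xyz"]);return o+d*(z-o[2])/d[2]
def Rz(a):return np.array([[np.cos(a),-np.sin(a),0],[np.sin(a),np.cos(a),0],[0,0,1]])
U=np.array([.939,0,.343]);N=np.array([-.343,0,.939])
E
python3 - <<'E'
from h import *
H0=np.array([-.077,-.130,.165])
obs=[]  # cam, uv800, point, movesguard
for n,L in {"top":[(140,104),(665,134),(431,192),(426,281)],"side":[(358,63),(637,325),(476,253),(424,300)]}.items():
    pts=[(.036,.275,.27),(.036,-.345,.27),H0+.05*U,H0-.05*U]
    for i,(uv,p) in enumerate(zip(L,pts)): obs.append((n,np.array(uv)*S,np.array(p),i>1))
def f(v,full=False):
    e=[]
    for n,uv,p,g in obs:
        P=Rz(v[2])@(p+[0,v[3]*g,0])+[v[0],v[1],0]
        e.append(proj(n,P)[0]-uv)
    return np.array(e) if full else np.ravel(e)
s=least_squares(f,[.75,0,0,.08],loss='soft_l1');print(s.x.round(4),np.degrees(s.x[2]));print(f(s.x,True).round(1))
v=s.x
def w2p(P):return Rz(v[2]).T@(P-[v[0],v[1],0])
# tote corners
for n,L in {"top":[(146,390),(280,373),(288,460),(152,477)],"side":[(210,224),(291,284),(248,337),(166,270)]}.items():
    c=np.array([ray(n,np.array(u)*S,.065) for u in L]);print(n,c.mean(0).round(4),np.linalg.norm(np.diff(c,axis=0),axis=1).round(3),c.round(3).tolist())
# clasps
for n,L in {"top":[(450,280),(497,284)],"side":[(440,320),(468,348)]}.items():
    for u in L: print(n,w2p(ray(n,np.array(u)*S,.075)).round(4))
for nm,u,z in [("knife",(370,400),.019),("spool",(483,402),.054),("tape",(611,428),.024)]: print(nm,ray("top",np.array(u)*S,z).round(3))
# predict clasp centers
T=np.array([-.136,-.128,.05])
for n in cal: print(n,[(proj(n,Rz(v[2])@(np.array([-.136,y,.05])+U*a+N*.014)+[v[0],v[1],0])[0]/S).round(0).tolist() for y in(-.188,-.1) for a in(0,.022,.044)])
import cv2
im=r.read_camera("top")[:,:,::-1];cv2.imwrite("pics/c1.png",cv2.resize(im[110:240,220:450],None,fx=3.4,fy=3.4,interpolation=cv2.INTER_CUBIC))
E
```

```text
[ 0.6881  0.0449 -0.0637  0.0465] -3.648428562776327
[[-5.7 -0.1]
 [ 2.5  0.5]
 [ 0.9  6. ]
 [ 0.6 -3.2]
 [-3.6 -3.9]
 [ 1.4  0.6]
 [-5.6 -0.8]
 [ 0.5 -3.5]]
top [0.3551 0.272  0.065 ] [0.198 0.125 0.197] [[0.404, 0.378, 0.065], [0.43, 0.182, 0.065], [0.306, 0.166, 0.065], [0.281, 0.362, 0.065]]
side [0.3526 0.268  0.065 ] [0.202 0.123 0.207] [[0.399, 0.377, 0.065], [0.426, 0.177, 0.065], [0.305, 0.156, 0.065], [0.281, 0.362, 0.065]]
top [-0.1143 -0.1191  0.075 ]
top [-0.1157 -0.1879  0.075 ]
side [-0.1161 -0.119   0.075 ]
side [-0.1144 -0.1888  0.075 ]
knife [0.389 0.053 0.019]
spool [ 0.389 -0.115  0.054]
tape [ 0.35  -0.311  0.024]
side [[456.0, 359.0], [465.0, 350.0], [474.0, 342.0], [422.0, 323.0], [431.0, 315.0], [440.0, 306.0]]
top [[495.0, 302.0], [496.0, 287.0], [498.0, 273.0], [436.0, 298.0], [437.0, 284.0], [438.0, 269.0]]
```

View pics/c1.png

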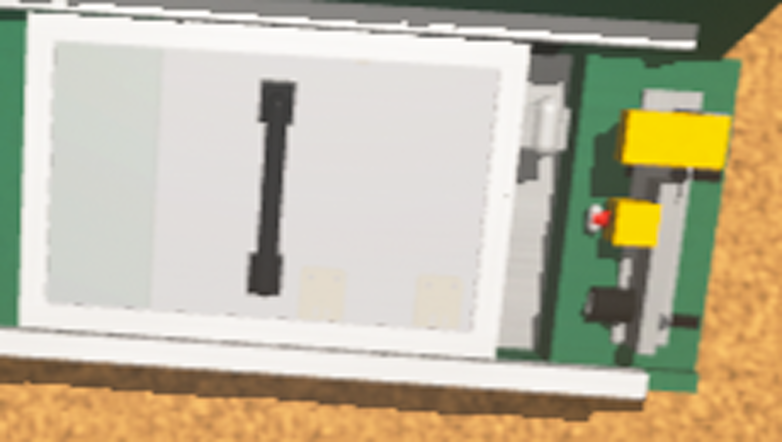

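The crop shows the clasp top centres at crop px (323,292) and (438,302), and the guard corners at (28,12), (530,43), (497,355) and (20,325). The handle runs from (279,80) to (265,296). I'll refit using these.

```bash
cat > fit.py <<'E'
from h import *
k=lambda *u:np.array(u)/3.4+[220,110]
T=np.array([-.136,-.128,.05]);H0=np.array([-.077,-.130,.165])
def model(v,w=False):
    x,y,a,q,u0,y1,y2=v
    fp=lambda yy,u,n:np.array([T[0],yy,T[2]])+U*u+N*n
    G=lambda sy,su:fp(-.13+q+sy*.1425,u0+su*.0925,.048)
    P=[G(1,1),G(-1,1),G(-1,-1),G(1,-1),H0+[0,q,0],fp(y1,.022,.014),fp(y2,.022,.014),np.array([.036,.275,.27]),np.array([.036,-.345,.27])]
    return np.array([Rz(a)@p+[x,y,0] for p in P])
top=[k(28,12),k(530,43),k(497,355),k(20,325),k(272,188),k(438,302),k(323,292),np.array((140,104))*S,np.array((665,134))*S]
side=np.array([(430,184),(549,300),(468,371),(360,256),(450,276.5),(469,350),(440,320),(358,63),(637,325)])*S
W=np.array([1,1,1,1,1.5,1.5,1.5,.4,.4])[:,None]
f=lambda v:np.r_[(proj("top",model(v))-top)*W,(proj("side",model(v))-side)*W*.8].ravel()
s=least_squares(f,[.69,.045,-.06,.05,.09,-.188,-.11],loss='soft_l1')
v=s.x
E
python3 - <<'E'
from fit import *
print(v.round(4),np.degrees(v[2]));print(f(v).reshape(-1,2).round(1).tolist());print(model(v)[4:7].round(4))
# tote fit
def tc(t): return np.array([Rz(t[2])@np.array([a*.065,b*.095,.065])+[t[0],t[1],0] for a,b in((1,1),(1,-1),(-1,-1),(-1,1))])
ot=np.array([(146,390),(280,373),(288,460),(152,477)])*S; os=np.array([(210,224),(291,284),(248,337),(166,270)])*S
t=least_squares(lambda t:np.r_[proj("top",tc(t))-ot,proj("side",tc(t))-os].ravel(),[.354,.27,-.1]);print("tote",t.x,t.fun.round(1))
# reach checks: handle bar along u, fingers along -N, closing along press y
R=Rz(v[2]);z=-N;
Rt=R@np.c_[U,np.cross(z,U),z];print(Rt.round(2))
import numpy as np
H=model(v)[4]
for d in(0,.25-v[3],-.02-v[3]):
  for sgn in(1,-1):
    Q=Rt*[sgn,sgn,1]
    p=H+R@np.array([0,d,0]);print(d,sgn,[None if (j:=r.solve_ik(p-R@N*o,Q)) is None else np.round(j,0).tolist() for o in(.012,-.08)])
for c in model(v)[5:7]:
  for sgn in(1,-1):
    print(sgn,[None if (j:=r.solve_ik(c+R@N*o,Rt*[sgn,sgn,1])) is None else np.round(j,0).tolist() for o in(-.01,.15)])
E
```

```text
[ 0.6927  0.0417 -0.0624  0.0518  0.0893 -0.1879 -0.1159] -3.5763924643747527
[[0.8, -0.3], [0.8, -0.8], [0.1, 1.0], [0.7, 0.7], [-0.6, -0.9], [0.3, 0.1], [-0.3, 1.3], [-1.4, -1.0], [1.7, -1.0], [0.6, -0.9], [0.2, -1.8], [0.1, 1.8], [-0.9, 1.0], [-2.2, -4.8], [-0.6, -0.2], [0.2, 0.3], [-0.4, -1.3], [1.4, -0.0]]
[[ 0.611  -0.0315  0.165 ]
 [ 0.5611 -0.1383  0.0707]
 [ 0.5656 -0.0665  0.0707]]
tote [0.35425023 0.27044599 0.1324442 ] [ 2.3 -1.  -1.4 -0.7 -0.7  1.8  2.7  1.7  3.1 -0.8 -0.5 -3.5 -3.7 -2.5
  0.2  2.6]
[[ 0.94 -0.06  0.34]
 [-0.06 -1.   -0.02]
 [ 0.34  0.   -0.94]]
0 1 [[-15.0, 29.0, 103.0, 8.0, 28.0, 71.0], [-16.0, 19.0, 102.0, 7.0, 39.0, 73.0]]
0 -1 [[-15.0, 29.0, 103.0, 8.0, 28.0, -109.0], [-16.0, 19.0, 102.0, 7.0, 39.0, -107.0]]
0.1981623023636305 1 [[7.0, 31.0, 98.0, -7.0, 31.0, 105.0], [7.0, 22.0, 97.0, -6.0, 41.0, 104.0]]
0.1981623023636305 -1 [[7.0, 31.0, 98.0, -7.0, 31.0, -75.0], [7.0, 22.0, 97.0, -6.0, 41.0, -76.0]]
-0.0718376976363695 1 [[-23.0, 29.0, 103.0, 13.0, 30.0, 60.0], [-25.0, 19.0, 102.0, 11.0, 40.0, 62.0]]
-0.0718376976363695 -1 [[-23.0, 29.0, 103.0, 13.0, 30.0, -120.0], [-25.0, 19.0, 102.0, 11.0, 40.0, -118.0]]
1 [[-29.0, 37.0, 111.0, 33.0, 16.0, 34.0], [-33.0, 18.0, 111.0, 17.0, 34.0, 48.0]]
-1 [[-29.0, 37.0, 111.0, 33.0, 16.0, -146.0], [-33.0, 18.0, 111.0, 17.0, 34.0, -132.0]]
1 [[-21.0, 37.0, 112.0, 28.0, 13.0, 46.0], [-23.0, 17.0, 113.0, 13.0, 32.0, 60.0]]
-1 [[-21.0, 37.0, 112.0, 28.0, 13.0, -134.0], [-23.0, 17.0, 113.0, 13.0, 32.0, -120.0]]
```

```bash
cat >> fit.py <<'E'
R=Rz(v[2]);Up,Np,Yp=R@U,R@N,R@np.array([0,1,0])
Rt=np.c_[Up,np.cross(-Np,Up),-Np]
H=model(v)[4]
def fy():return float(np.array(r.get_force())@Yp)
def fn():return float(np.array(r.get_force())@Np)
E
python3 - <<'E'
from fit import *
r.command_gripper(.05,20)
r.goto(H+.08*Np,Rt);print(r.get_time(),r.get_force())
r.servo_line(H-.019*Np,feed=.12);print(r.get_time(),r.get_force())
r.command_gripper(0.0,20);print(r.get_time(),r.get_opening(),r.get_grip_force(),r.get_force())
p=np.array(r.get_tool_pos());f0=fy()
s=.240-v[3];r.servo_line(p+s*Yp,feed=.09);print(fy()-f0)
while s<.225:
    s+=.002;r.servo_line(p+s*Yp,feed=.03);F=fy()-f0
    print(round(v[3]+s,4),round(F,2))
    if F<-8:break
print(r.get_time(),(np.array(r.get_tool_pos())-p)@Yp,r.get_opening())
E
```

```text
3.7583 [ 0.49005136  0.42874899 -0.25496441]
4.7333 [ 0.58964228 -0.2909868  -0.31444479]
5.4833 0.01114233867035081 19.988152384757996 [-0.26274547  0.72710945  0.5096685 ]
0.28467778003592403
0.242 0.48
0.244 -1.35
0.246 -0.33
0.248 -2.11
0.25 -1.07
0.252 -1.15
0.254 -8.33
9.475 0.20005259252764968 0.01077260411081686
```

```bash
python3 - <<'E'
from fit import *
import cv2,json
p=np.array(r.get_tool_pos());json.dump(p.tolist(),open("open.json","w"))
r.servo_line(p-.001*Yp,feed=.03)
r.command_gripper(.05)
r.servo_line(p+.09*Np,feed=.15)
im=r.read_camera("top")[:,:,::-1];cv2.imwrite("pics/c2.png",cv2.resize(im[110:240,220:450],None,fx=3.4,fy=3.4,interpolation=cv2.INTER_CUBIC))
im=r.read_camera("side")[:,:,::-1];cv2.imwrite("pics/s2.png",cv2.resize(im[140:300,240:420],None,fx=3.4,fy=3.4,interpolation=cv2.INTER_CUBIC))
print(r.get_time())
E
```

```text
11.5083
```

View pics/c2.png

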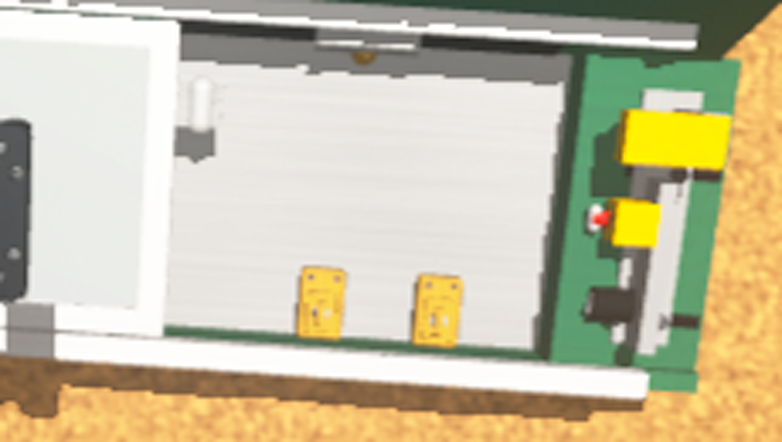

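View pics/s2.png

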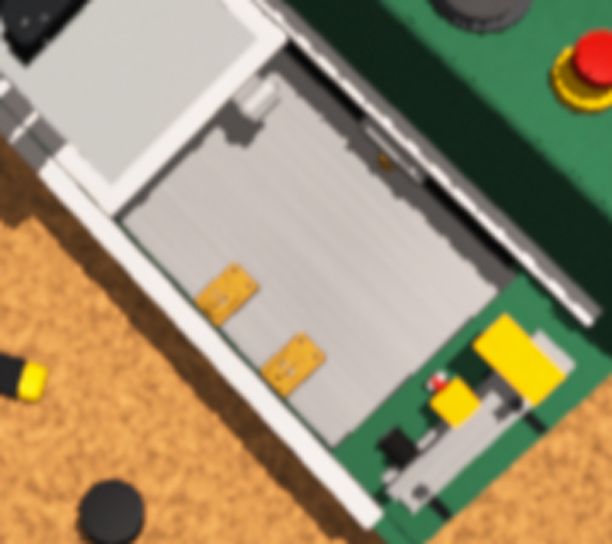

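The guard is open. The clasp top centres are now clear: top crop (438,310) and (322,303), side crop (293,365) and (228,294). I'll triangulate them.

```bash
cat >> fit.py <<'E'
def tri(a,b):
    return least_squares(lambda P:np.r_[proj("top",P)[0]-a,proj("side",P)[0]-b],[.56,-.1,.07])
ks=lambda *u:np.array(u)/3.4+[240,140]
C=[tri(k(438,310),ks(293,365)),tri(k(322,303),ks(228,294))]
E
python3 - <<'E'
from fit import *
for c,m in zip(C,model(v)[5:7]):
    q=R.T@(c.x-[v[0],v[1],0])-T
    print(c.x.round(4),c.fun.round(1),"model",m.round(4),"u,y,n",(q@U).round(4),(q[1]+T[1]).round(4),(q@N).round(4))
E
```

```text
[ 0.5573 -0.1393  0.0598] [-0.1  0.3  0.4 -0.2] model [ 0.5611 -0.1383  0.0707] u,y,n 0.0147 -0.189 0.0051
[ 0.5621 -0.067   0.0606] [-0.  0.  0. -0.] model [ 0.5656 -0.0665  0.0707] u,y,n 0.0152 -0.1166 0.0057
```

```bash
python3 - <<'E'
s=open('fit.py').read()
s=s.replace("k(438,302),k(323,292)","k(438,310),k(322,303)").replace("(469,350),(440,320),(358","tuple((np.array((293,365))/3.4+[240,140])/S),tuple((np.array((228,294))/3.4+[240,140])/S),(358")
open('fit.py','w').write(s)
from fit import *
print(v.round(4));print(f(v).reshape(-1,2).round(1).tolist());print(model(v)[4:7].round(4))
for i,c in enumerate((k(438,310),k(322,303))): print(ray("top",c,.0707).round(4),ray("side",(ks(293,365),ks(228,294))[i],.0707).round(4))
E
```

```text
[ 0.6887  0.0429 -0.066   0.0504  0.0934 -0.1894 -0.118 ]
[[1.0, -0.6], [1.2, -0.5], [0.1, 1.4], [0.6, 0.6], [-0.7, 2.5], [0.3, -0.0], [0.4, -0.4], [-1.7, -0.3], [1.5, 0.2], [0.7, -1.0], [0.2, -1.6], [-0.1, 1.9], [-0.9, 0.8], [-3.7, -3.4], [0.4, -1.5], [-0.0, -1.1], [-0.8, -1.2], [0.7, 0.4]]
[[ 0.6067 -0.0314  0.165 ]
 [ 0.5564 -0.1382  0.0707]
 [ 0.5611 -0.0669  0.0707]]
[ 0.5563 -0.1378  0.0707] [ 0.5535 -0.1398  0.0707]
[ 0.5605 -0.0663  0.0707] [ 0.5594 -0.0686  0.0707]
```

```bash
cat > pick.py <<'E'
from fit import *
tp=np.array([.3543,.2704,0]);Rto=Rz(.1324);Rd=Rto@np.diag([1.,-1,-1])
def slot(y):return tp+Rto@np.array([0,y,0])
def feel(p,d,step,n,lim,feed=.02):
    """step from p along d until the opposing force rises by lim; returns the position"""
    f0=np.array(r.get_force())
    for i in range(n):
        p=p+d*step;r.servo_line(p,feed=feed)
        F=-(np.array(r.get_force())-f0)@d
        if F>lim:break
    print("feel",i,F.round(2),r.get_time());return p
def pick(i):
    c=model(v)[5+i]-.014*Np   # floor point under the clasp
    r.goto(c+.09*Np,Rt);r.servo_line(c+.007*Np,feed=.1);print(r.get_time(),r.get_force())
    p=feel(c+.007*Np,-Np,.0015,8,2.5);p=p+.002*Np;print("floor n",((p-c)@Np).round(4)-.002)
    r.servo_line(p,feed=.03)
    r.command_gripper(0,25);print("grip",r.get_opening(),r.get_grip_force(),r.get_time())
    r.servo_line(p+.13*Np,feed=.12);print("lifted",r.get_opening(),r.get_grip_force())
def place(y):
    s=slot(y)
    r.goto(s+[0,0,.12],Rd);r.servo_line(s+[0,0,.014],feed=.08);print(r.get_opening(),r.get_grip_force(),r.get_time())
    p=feel(s+[0,0,.014],np.array([0,0,-1.]),.001,10,1.5)
    print("tip z",p[2]);r.command_gripper(.045);r.servo_line(p+[0,0,.12],feed=.15)
E
python3 - <<'E'
from pick import *
for y in(.045,-.045):
    for h in(.007,.12):print([None if (j:=r.solve_ik(slot(y)+[0,0,h],Rd)) is None else np.round(j).tolist()])
pick(0)
E
```

```text
[[28.0, 41.0, 113.0, -0.0, 26.0, 111.0]]
[[28.0, 28.0, 110.0, -0.0, 42.0, 111.0]]
[[17.0, 41.0, 119.0, -0.0, 20.0, 99.0]]
[[17.0, 26.0, 116.0, -0.0, 38.0, 99.0]]
13.7333 [-0.92163166 -0.14462001 -0.22592411]
feel 3 3.39 14.7333
floor n 0.001
grip 0.027407293822806742 24.99993771314621 15.5167
lifted 0.02766765999454892 24.999582767486572
```

```bash
python3 - <<'E'
from pick import *
place(.045)
import cv2
r.command_gripper(.05)
im=r.read_camera("side")[:,:,::-1];cv2.imwrite("pics/t1.png",cv2.resize(im[140:270,90:290],None,fx=4,fy=4,interpolation=cv2.INTER_CUBIC))
print(r.get_time())
E
```

```text
0.027624353553459047 25.00699818134308 19.9833
feel 0 3.5 20.2333
tip z 0.013000000000000001
22.2917
```

View pics/t1.png

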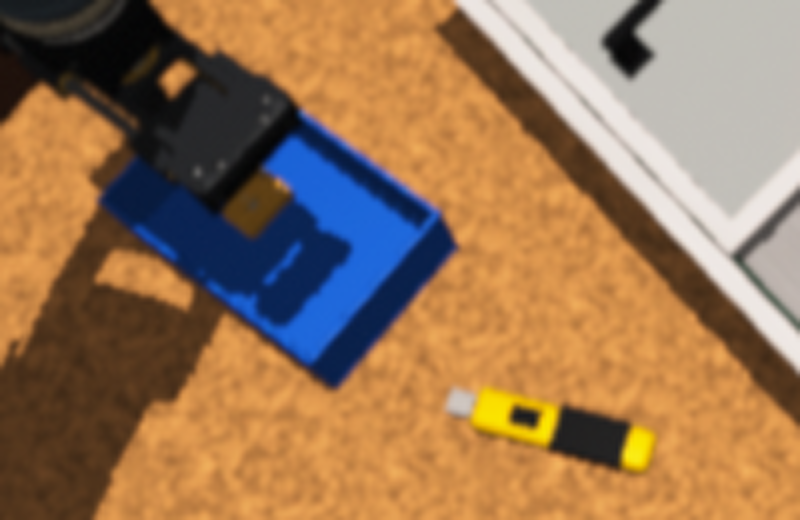

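Clasp 1 lies in the tote at about crop (255,205), clear of the walls, and the tote hasn't moved. On to clasp 2.

```bash
sed -i 's/    f0=np.array(r.get_force())/    r.dwell(.15);f0=np.array(r.get_force())/' pick.py; python3 - <<'E'
from pick import *
pick(1)
if r.get_opening()>.02: place(-.045)
p=model(v)[4]+(.249-v[3])*Yp
r.goto(p+.09*Np,Rt)
import cv2
im=r.read_camera("top")[:,:,::-1];cv2.imwrite("pics/t2.png",cv2.resize(im[110:350,80:420],None,fx=2.3,fy=2.3,interpolation=cv2.INTER_CUBIC))
print(r.get_time())
E
```

```text
24.825 [-0.0418533  -0.36755227 -0.54005486]
feel 4 17.56 26.225
floor n -0.0005
grip 0.027882071956464558 24.999802708625793 27.0
lifted 0.02765419586689309 24.999708831310272
0.027776642426023648 25.003648102283478 30.9667
feel 0 2.42 31.3667
tip z 0.013000000000000001
34.0167
```

View pics/t2.png

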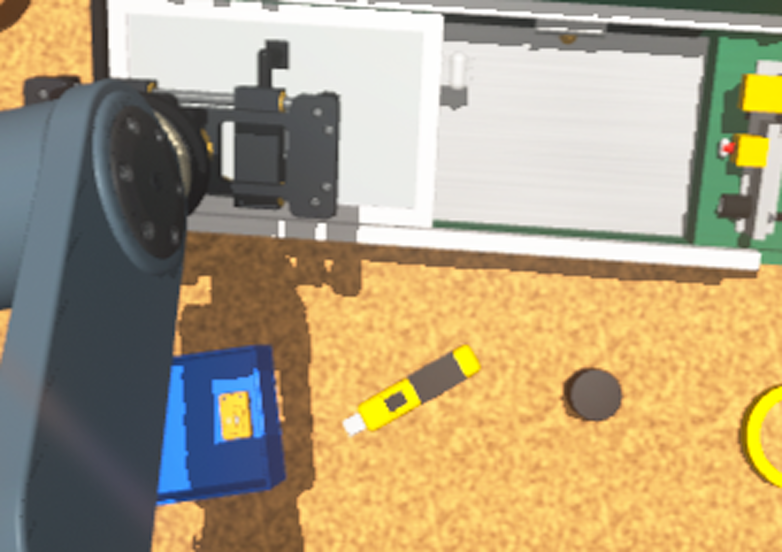

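Both clasps are in the tote; clasp 2 lies flat at about crop (233,415), and the bystanders are untouched. Next I'll close the guard by feel.

```bash
cat > close.py <<'E'
from fit import *
import json
p=np.array(json.load(open("open.json")))
r.goto(p+.08*Np,Rt);r.servo_line(p,feed=.12);r.command_gripper(0,20)
p=np.array(r.get_tool_pos());r.dwell(.15);f0=fy()
q=.032;r.servo_line(p-(.25-q)*Yp,feed=.09);r.dwell(.1)
print(r.get_time(),r.get_opening(),round(fy()-f0,2))
peak=-9;low=99;log=[];over=False
while q>-.03:
    q-=.001;r.servo_line(p-(.25-q)*Yp,feed=.02);F=fy()-f0
    log.append((round(q,3),round(F,1)))
    peak=max(peak,F)
    if peak>6 and F<2: over=True
    if over: low=min(low,F)
    if over and F>low+5 and F>3: break
    if F>14: break
print(log);print(r.get_time(),r.get_tool_pos())
E
python3 close.py
```

```text
38.5917 0.010758651067994058 0.19
[(0.031, 2.0), (0.03, 1.9), (0.029, 1.7), (0.028, 1.4), (0.027, 2.5), (0.026, 1.8), (0.025, 1.8), (0.024, 1.2), (0.023, 1.6), (0.022, 1.6), (0.021, 0.9), (0.02, 1.7), (0.019, 1.9), (0.018, 2.1), (0.017, 2.4), (0.016, 1.8), (0.015, 1.7), (0.014, 1.1), (0.013, 2.0), (0.012, 5.9), (0.011, 7.6), (0.01, 8.6), (0.009, 8.7), (0.008, 6.9), (0.007, 6.9), (0.006, 5.2), (0.005, 4.0), (0.004, 3.8), (0.003, 1.8), (0.002, 0.3), (0.001, -0.4), (-0.0, -0.3), (-0.001, -1.4), (-0.002, -0.1), (-0.003, 2.1), (-0.004, 4.8)]
47.5917 [ 0.61393712 -0.08487641  0.14738783]
```

```bash
python3 - <<'E'
from fit import *
import cv2
p=np.array(r.get_tool_pos())
r.command_gripper(.04);r.servo_line(p+.15*Np-.0*Yp,feed=.15);r.servo_line(p+.15*Np+.15*Yp,feed=.2)
im=r.read_camera("top")[:,:,::-1];a=cv2.resize(im[110:240,340:460],None,fx=4,fy=4,interpolation=cv2.INTER_CUBIC)
b=cv2.resize(im[240:350,90:210],None,fx=2.5,fy=2.5)
o=np.zeros((520,790,3),np.uint8);o[:520,:480]=a;o[:275,485:785]=b
cv2.imwrite("pics/f.png",o);print(r.get_time())
E
```

```text
50.4917
```

View pics/f.png

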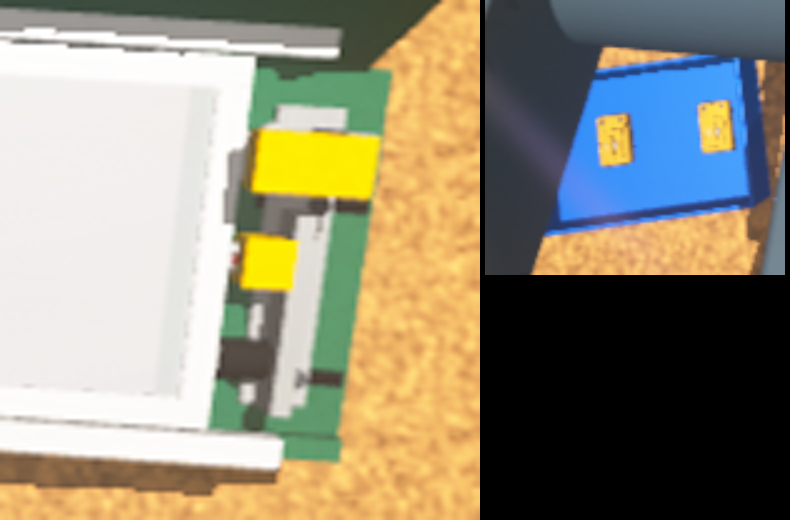

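The guard edge sits against the buffer at crop (220,360) and the red plunger at (235,258) is pushed in. Both clasps lie flat in the tote, so I'm handing in.

```bash
python3 -c "
from station import r
print(r.sign_off())"
```

```text
the job is handed in; nothing more can be done
None
```

Job handed in at about 50 s (verdict not shown): both clasps lie flat in the tote, and the guard was closed by feel past the roller catch to about 5 N on the buffer, with the plunger looking pushed in on camera.

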